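# Stand the conical flasks in their spill dishes

### The arm

A 6-joint arm with a two-finger parallel gripper is mounted at the origin on the work surface. World frame = base frame: x ahead of the robot, y to its left, z up, the work surface at z = 0. Lengths are in m, angles in rad, forces in N, time in s.
With the tool pointing down it reaches from about 0.35 to 0.775 m from the base axis. Payload 5.5 kg.
Tool frame: the origin (TCP) lies at the very end of the fingers, on their centre line; the grasp point (between the pads) lies env.hold_point_z behind it (env.hold_point_z is the distance from the TCP to the grasp point, in m); z points along the fingers, y is the line along which they close (so a half turn about z gives the same grasp; the last joint's range is limited). The gripper opens to 85 mm and grips with 20 to 120 N. Pads are 22 mm wide; open, the fingers measure 114 mm over their backs; the gripper's body (76 mm by 85 mm) begins 54 mm behind the grasp point. The pads swing forward as they close: fully open they stand 13 mm farther back than shut.
Start: joints at [-1.487, 0.313, 0.046, 1.304, 0, 1.431], TCP at [0.128, -0.561, 0.231] pointing down, gripper open.
Joint ranges: [-2.76, 2.76], [-0.86, 1.69], [-1.03, 1.26], [-2.2, 2.34], [-1.47, 1.5], [-3.14, 3.14]. Speed limits (rad/s): [2.57, 2.57, 3.14, 3.14, 3.14, 3.14].

### API

Orientations are given as a unit quaternion [w, x, y, z].
In Python, from workcell import env gives the robot as it stands.
- The arm moves only by the tool carry_out, never from a script. Its argument "steps" is a list of rows, each a list of 3 entries, a list of its own where there are three numbers: the turn, a rotation vector about the tool's x, y, z in degrees, then the shift along the tool's x, y, z in cm, then the closure in counts, from 0 (fully open) to 255 (shut). A call has exactly 8 rows; each row is the pose to reach, as a shift and turn from the pose commanded when the call began, along the tool's axes at that moment; what a row does not reach only later rows make up. A row lasts 1/8 s, in which the tool goes at most 62.5 mm and 10.7 degrees, less where a joint would pass 70% of its speed; a pose out of reach is approached as far as the arm can. A call with a gripper value outside its range is refused whole. The fingers move at their own pace and stop on an object; "force" is the grip in N (left out, the last holds). Time passes only in rows, so rows that repeat a pose let the fingers close, or fill a call up. It gives the time, the measured TCP pose, the force, the opening and the grip force at its end, in the units of the state.
- env.get_state(): the state, without advancing time (a new reading comes with each control period).
- env.read_camera(name): name is "scene" or "side" or "wrist"; returns (picture, depth): 480x640x3 uint8, red, green, blue; 480x640 float32, m along the optical axis (not along the pixel's ray), 0 where there is no reading.
- env.get_calibration(name): a dict with "fx", "fy", "cx", "cy" (pixels), "origin" and "orientation" of the camera in the world. Camera axes: x right, y up, looking along -z (the intrinsics and any distortion apply to the point x, -y, -z); pixel columns grow to the right and rows downward; lengths in m; the calibration is good to about 2 mm. A picture is of the moment at which its call begins: read the wrist's pose just before it. get_calibration takes no time and is no camera call; for the wrist camera it gives the pose at the moment of the call.
- env.hand_in(): hands the job in; it is judged then, once.
The state is a dict: "clock": time; "joint_pos": joint angles; "qvel": joint speeds; "tau": joint torques, N m; "tcp_pos": TCP position; "orientation": TCP orientation; "wrist_force": force on the tool from outside, world axes, zero at the start; "ft_torque": the same for the moment, N m; "finger_gap": finger opening in m; "grip_force": force on a finger pad.
Only numpy, scipy, OpenCV 4.12 (cv2) and the standard library are available. Lean on these libraries where they do the work, as an engineer would, in place of code of your own. Each camera call takes 0.05 s, during which the arm holds its last target. There are 200 camera calls.

### The job

Stand each of the four conical flasks upright in the grey spill dish of its size, the smallest flask in the smallest dish and so on up to the largest flask in the largest dish, each flat on the floor of its dish. They are glass, so set them down rather than drop them, and knock none over. Leave the ball-shaped flask and the beaker where they stand.

Things in the scene. Friction and masses are not known exactly. Their poses are not given: they have to be found in the camera images.
- flask_a: the smallest conical (Erlenmeyer) flask, clear glass, loose, standing upright: foot 51 mm across, 85 mm tall in all, straight cylindrical neck 22 mm across over the top 28 mm (grip it there), straight cone below. About 40 g. Origin at the centre of its underside, z up its axis; it is round, so yaw does not matter.
- flask_b: the second smallest conical (Erlenmeyer) flask, clear glass, loose, standing upright: foot 64 mm across, 105 mm tall in all, straight cylindrical neck 25 mm across over the top 30 mm (grip it there), straight cone below. About 70 g. Origin at the centre of its underside, z up its axis; it is round, so yaw does not matter.
- flask_c: the second largest conical (Erlenmeyer) flask, clear glass, loose, standing upright: foot 85 mm across, 145 mm tall in all, straight cylindrical neck 34 mm across over the top 36 mm (grip it there), straight cone below. About 120 g. Origin at the centre of its underside, z up its axis; it is round, so yaw does not matter.
- flask_d: the largest conical (Erlenmeyer) flask, clear glass, loose, standing upright: foot 105 mm across, 175 mm tall in all, straight cylindrical neck 36 mm across over the top 40 mm (grip it there), straight cone below. About 200 g. Origin at the centre of its underside, z up its axis; it is round, so yaw does not matter.
- dish_a: the smallest spill dish, round, shallow, grey plastic, open on top, fixed to the bench: 77 mm across inside, 83 mm outside, rim 12 mm above the bench, flat floor 4 mm above the bench. Origin at the centre of its underside.
- dish_b: the second smallest spill dish, round, shallow, grey plastic, open on top, fixed to the bench: 90 mm across inside, 96 mm outside, rim 12 mm above the bench, flat floor 4 mm above the bench. Origin at the centre of its underside.
- dish_c: the second largest spill dish, round, shallow, grey plastic, open on top, fixed to the bench: 111 mm across inside, 117 mm outside, rim 12 mm above the bench, flat floor 4 mm above the bench. Origin at the centre of its underside.
- dish_d: the largest spill dish, round, shallow, grey plastic, open on top, fixed to the bench: 131 mm across inside, 137 mm outside, rim 12 mm above the bench, flat floor 4 mm above the bench. Origin at the centre of its underside.
- round_flask: a flask with a ball-shaped body and flat base, clear glass, loose, standing among the others; not a conical flask: body 80 mm across at its widest (34 mm up), neck 28 mm across, 128 mm tall. To be left alone. Origin at the centre of its underside.
- beaker: a small open glass beaker, loose, standing at the far side of the work area beside a closed white bottle and a brown jar (up to 120 mm tall, not listed); 54 mm across, 70 mm tall. To be left alone. Origin at the centre of its underside.

How it is judged:
By the outcome, as a careful person would: the job done as asked, in the order asked, and still so for the second after the job is handed in, with the robot touching nothing.
It also fails if it takes over 112 s, if anything falls off the work surface, if the arm or the gripper's body presses on something with over 40 N, if the wrist force passes 120 N, or if a joint passes its speed limit or range.

## Working session

There is one attempt and no reset: what is moved stays moved. The work goes in short steps, Python scripts to look and compute and a tool call to move; the robot and the scene stay as the last step left them, time stands still between calls to the robot, and variables do not carry over. Pictures are saved under pics/ and viewed, at most 14 in all, crops included, and the job is handed in when it is done.

Besides the shell and the picture viewer there is one more tool, called after "Emit:" in YAML: its name, and indented under it one key for each argument. carry_out: Moves the arm, as the interface text tells. Its arguments: {"type":"object","properties":{"steps":{"type":"array","items":{"type":"array"}},"force":{"type":"number"}},"required":["steps"]}

```bash
mkdir -p pics; python3 - <<'E'
from workcell import env
import cv2,numpy as np
print(env.hold_point_z,env.get_state())
for n in("scene","side"):
    p,d=env.read_camera(n); np.savez("pics/%s.npz"%n,p=p,d=d)
    cv2.imwrite("pics/%s0.png"%n,p[...,::-1]); print(n,env.get_calibration(n))
E
```

```text
0.0187 {'clock': 0.0, 'joint_pos': array([-1.48661207e+00,  3.14061513e-01,  4.49968246e-02,  1.30360348e+00,
       -2.87240778e-05,  1.43118454e+00]), 'qvel': array([-0.00159537, -0.00169267, -0.00116486,  0.00066757, -0.00096197,
        0.00032866]), 'tau': array([ 1.18233006e-04, -4.80626822e+01,  2.98533064e+01,  1.92877860e-02,
       -9.59000226e-05, -1.09313492e-08]), 'tcp_pos': array([ 0.12754386, -0.56015793,  0.2303814 ]), 'orientation': array([-9.35956838e-04,  9.93745509e-01,  1.11664616e-01,  1.15779832e-05]), 'wrist_force': array([-0.09941712,  0.26859539, -0.06942767]), 'ft_torque': array([-0.00769105,  0.01691535,  0.01321536]), 'grip_force': 0.0, 'finger_gap': 0.08531233608960861}
scene {'fx': 536.9032317479863, 'fy': 536.9032317479863, 'cx': 308.1456774773655, 'cy': 227.44099522774826, 'origin': array([1.20987928, 0.51329277, 0.7041096 ]), 'orientation': array([0.39670583, 0.18924342, 0.39600238, 0.80622176])}
side {'fx': 450.20352635371285, 'fy': 450.20352635371285, 'cx': 318.04311524641315, 'cy': 241.85905677533833, 'origin': array([0.05878244, 0.81792211, 0.57998898]), 'orientation': array([-0.22742518, -0.13702127,  0.48467756,  0.83342103])}
```

View pics/scene0.png

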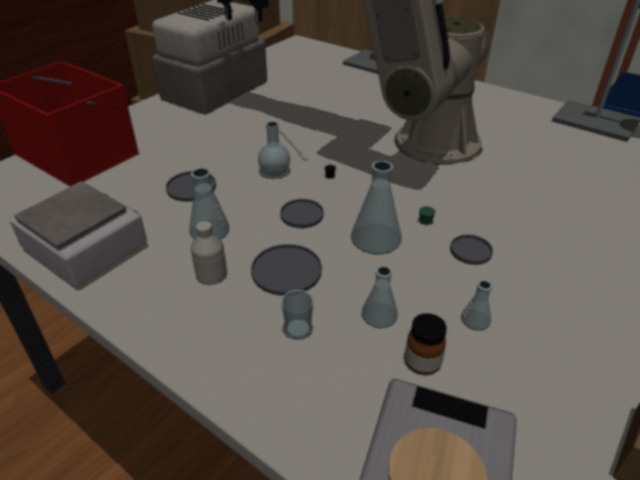

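View pics/side0.png

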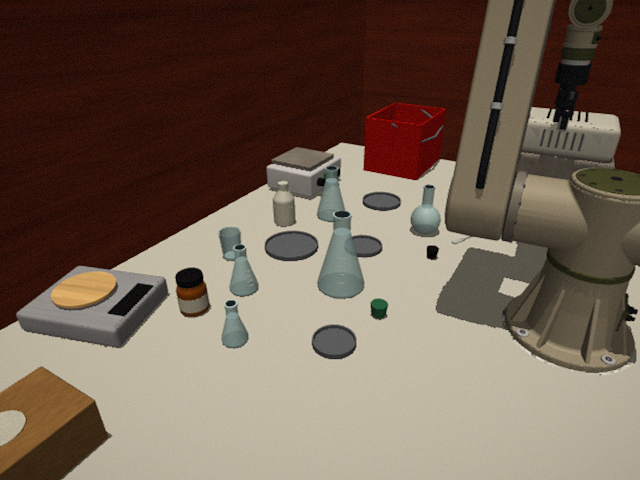

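The scene view shows flask mouths at a(485,286), b(384,272), c(201,174), d(382,167) and the round one at (272,125). Dish centres are at about (191,186), (302,213), (287,269) and (471,249). The side view shows the same mouths at a(231,304), b(240,248), c(331,171), d(342,215) and round (429,187), with dishes at (382,201), (364,246), (291,245) and (334,341).

```bash
cat > h.py <<'E'
import numpy as np,cv2
from scipy.spatial.transform import Rotation as R
from workcell import env
def rot(q): return R.from_quat(np.roll(q,-1)).as_matrix()
def plane(c,px,h):
    px=np.atleast_2d(px).astype(float)
    r=np.c_[(px[:,0]-c['cx'])/c['fx'],-(px[:,1]-c['cy'])/c['fy'],-np.ones(len(px))]@rot(c['orientation']).T
    o=np.array(c['origin']); t=(h-o[2])/r[:,2]
    return (o+t[:,None]*r)[:,:2]
def proj(c,P):
    v=(np.atleast_2d(P)-c['origin'])@rot(c['orientation'])
    return np.c_[c['cx']+c['fx']*v[:,0]/-v[:,2], c['cy']-c['fy']*v[:,1]/-v[:,2]]
E
python3 - <<'E'
from h import *
M={'scene':dict(a=(485,286,.085),b=(384,272,.105),c=(201,174,.145),d=(382,167,.175),r=(272,125,.128),bk=(297,299,.07),bottle=(204,228,.11),jar=(429,325,.08)),
'side':dict(a=(231,304,.085),b=(240,248,.105),c=(331,171,.145),d=(342,215,.175),r=(429,187,.128),bk=(230,233,.07),bottle=(283,184,.11),jar=(189,276,.08))}
D={'scene':[(191,186),(302,213),(287,269),(471,249)],'side':[(382,201),(364,246),(291,245),(334,341)]}
for n in M:
    c=env.get_calibration(n); z=np.load(f'pics/{n}.npz'); g=z['p'].max(2)
    print(n,{k:plane(c,v[:2],v[2])[0].round(3).tolist() for k,v in M[n].items()})
    m=cv2.morphologyEx((g<115).astype(np.uint8),cv2.MORPH_OPEN,np.ones((2,2)))
    _,L=cv2.connectedComponents(m)
    for p in D[n]:
        l=L[p[1],p[0]]; ys,xs=np.where(L==l)
        if l==0: print('bg',g[p[1],p[0]]);continue
        hull=cv2.convexHull(np.c_[plane(c,np.c_[xs,ys],.01)].astype(np.float32))
        (cx,cy),(w,h),_=cv2.minAreaRect(hull)
        print(p,len(xs),'centre %.3f %.3f size %.3f %.3f'%(cx,cy,w,h))
E
```

```text
scene {'a': [0.534, 0.348], 'b': [0.625, 0.209], 'c': [0.639, -0.201], 'd': [0.448, 0.09], 'r': [0.376, -0.248], 'bk': [0.733, 0.112], 'bottle': [0.726, -0.107], 'jar': [0.661, 0.314]}
(191, 186) 4233 centre 0.629 -0.239 size 0.422 0.119
(302, 213) 1165 centre 0.480 -0.078 size 0.113 0.099
(287, 269) 4499 centre 0.678 0.039 size 0.251 0.138
(471, 249) 1154 centre 0.371 0.266 size 0.095 0.089
side {'a': [0.529, 0.342], 'b': [0.62, 0.203], 'c': [0.625, -0.193], 'd': [0.442, 0.085], 'r': [0.37, -0.257], 'bk': [0.728, 0.114], 'bottle': [0.735, -0.122], 'jar': [0.667, 0.309]}
(382, 201) 574 centre 0.536 -0.356 size 0.110 0.134
(364, 246) 605 centre 0.461 -0.085 size 0.082 0.110
(291, 245) 1295 centre 0.626 0.006 size 0.134 0.147
(334, 341) 1221 centre 0.360 0.261 size 0.080 0.089
```

Emit:
carry_out:
  steps:
    - [[0,0,-5],[3,-1.4,-0.5],0]
    - [[0,0,-14],[9,-4.1,-1],0]
    - [[0,0,-23],[15,-6.8,-1.5],0]
    - [[0,0,-32],[20.5,-9.3,-2],0]
    - [[0,0,-42],[26,-11.8,-2.5],0]
    - [[0,0,-52],[31.5,-14.3,-3],0]
    - [[0,0,-62],[37,-16.8,-3],0]
    - [[0,0,-70],[42,-19.1,-3],0]

```text
clock: 1.1
tcp_pos: [0.4962, -0.2795, 0.2611]
orientation: [-0.0, 0.748, 0.664, -0.0]
wrist_force: [-0.1, -1.8, 0.2]
finger_gap: 0.0856
grip_force: 0.0
```

```bash
cat >> h.py <<'E'
def to(t,yaw=90):
    s=env.get_state(); A=rot(s['orientation']); 
    T=np.array([[0,1,0],[1,0,0],[0,0,-1.]]).T  # wanted tool axes: x=+Y, y=+X, z=-Z
    print('t%.2f'%s['clock'],'tcp',s['tcp_pos'].round(4),'q',s['joint_pos'].round(2),'gap %.4f grip %.1f'%(s['finger_gap'],s['grip_force']),'F',s['wrist_force'].round(1))
    print('turn',np.degrees(R.from_matrix(A.T@T).as_rotvec()).round(1),'shift cm',(A.T@(np.array(t)-s['tcp_pos'])*100).round(2))
E
python3 -c "
from h import *
to((.60,-.20,.26))"
```

```text
t1.10 tcp [ 0.4962 -0.2795  0.2611] q [-0.65  0.3   0.1   1.37 -0.    1.04] gap 0.0856 grip 0.0 F [-0.1 -1.8  0.2]
turn [-0.   0.  -6.9] shift cm [9.13 9.36 0.11]
```

Emit:
carry_out:
  steps:
    - [[0,0,-3],[3,3,0],0]
    - [[0,0,-7],[6,6,0],0]
    - [[0,0,-7],[9,9,0],0]
    - [[0,0,-7],[9,9,0],0]
    - [[0,0,-7],[9,9,0],0]
    - [[0,0,-7],[9,9,0],0]
    - [[0,0,-7],[9,9,0],0]
    - [[0,0,-7],[9,9,0],0]

```text
clock: 2.1
tcp_pos: [0.5949, -0.2038, 0.2616]
orientation: [0.0, 0.709, 0.706, -0.0]
wrist_force: [0.3, 0.0, -0.4]
finger_gap: 0.0854
grip_force: 0.0
```

```bash
cat >> h.py <<'E'
def look(n):
    c=env.get_calibration('wrist'); p,d=env.read_camera('wrist')
    cv2.imwrite(f'pics/{n}.png',p[...,::-1]); np.savez(f'pics/{n}.npz',p=p,d=d,**c)
    return c,p,d
E
python3 -c "
from h import *
to((.632,-.197,.16)); c,p,d=look('w1'); print(c)
for P in [(.639,-.201,.145),(.625,-.193,.145),(.536,-.356,.012),(.63,0,.012),(.445,.088,.175),(.48,-.08,.012)]: print(P,proj(c,P).round())
for n in('scene','side'):
  c=env.get_calibration(n)
  print(n,[plane(c,q,.012).round(3).tolist() for q in ([(191,186),(302,213),(287,269),(471,249)] if n=='scene' else [(382,201),(364,246),(291,245),(334,341)])])
"
```

```text
t2.10 tcp [ 0.5949 -0.2038  0.2616] q [-0.46  0.42  0.27  1.42 -0.    1.12] gap 0.0854 grip 0.0 F [ 0.3  0.  -0.4]
turn [ 0.   0.  -0.2] shift cm [ 0.7   3.71 10.16]
{'fx': 342.7021819907231, 'fy': 342.7021819907231, 'cx': 318.65199475010263, 'cy': 238.07172909775224, 'origin': array([ 0.59543744, -0.11992214,  0.40406786]), 'orientation': array([ 9.86637392e-01, -1.62922936e-01,  6.24674719e-04, -1.54390866e-03])}
(0.639, -0.201, 0.145) [[374. 230.]]
(0.625, -0.193, 0.145) [[357. 220.]]
(0.536, -0.356, 0.012) [[274. 313.]]
(0.63, 0, 0.012) [[354.  -9.]]
(0.445, 0.088, 0.175) [[ -25. -378.]]
(0.48, -0.08, 0.012) [[208.  82.]]
scene [[[0.554, -0.351]], [[0.48, -0.079]], [[0.639, 0.01]], [[0.372, 0.264]]]
side [[[0.537, -0.356]], [[0.465, -0.081]], [[0.627, 0.006]], [[0.361, 0.262]]]
```

View pics/w1.png

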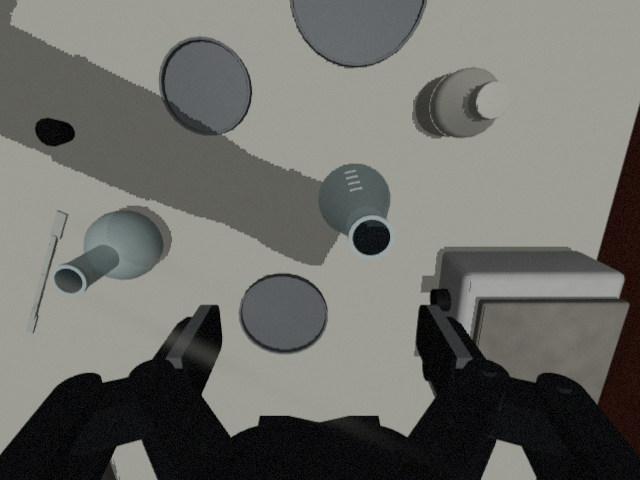

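The wrist view shows flask c's mouth at (370,236). Dishes are at about (284,313), (206,86) and (358,0 cut off), and the round flask's neck is at (70,278).

```bash
python3 -c "
from h import *
c=dict(np.load('pics/w1.npz'))
print('c',plane(c,(370,236),.145),'r',plane(c,(70,278),.128))
g=c['p'].max(2)
for e in ([(240,312),(327,312),(284,273),(284,353)],[(160,86),(251,88),(204,37),(207,135)]):
  q=plane(c,e,.012); print(q.round(4).tolist(),np.linalg.norm(q[0]-q[1]),np.linalg.norm(q[2]-q[3]))
q=plane(c,[(290,0),(427,0),(356,67)],.012);print(q)
for n in('scene','side'):
  k=env.get_calibration(n)
  for e in ({'scene':[[(166,186),(216,186)],[(280,213),(324,213)],[(251,269),(322,269)],[(450,249),(493,249)]],'side':[[(362,201),(401,201)],[(345,246),(382,246)],[(265,245),(318,245)],[(312,341),(356,341)]]}[n]):
    q=plane(k,e,.012);print(n,q.mean(0),np.linalg.norm(q[0]-q[1]))
"
```

```text
c [[ 0.63587248 -0.20625926]] r [[ 0.37443554 -0.25036085]]
[[0.4918, -0.3545], [0.6053, -0.3548], [0.5512, -0.2991], [0.5469, -0.4184]] 0.11343886416514105 0.11939333069721925
[[0.4286, -0.0839], [0.5241, -0.0861], [0.4799, -0.0387], [0.4727, -0.1333]] 0.09548918535813283 0.09487995202243828
[[ 0.56750582 -0.00714914]
 [ 0.70141826 -0.00761245]
 [ 0.63390653 -0.06652262]]
scene [ 0.55370456 -0.35122072] 0.11722120689174517
scene [ 0.48038963 -0.07853245] 0.0956081007896433
scene [0.63947402 0.00965203] 0.13559279933828924
scene [0.37149953 0.26460275] 0.0850339852020272
side [ 0.53828506 -0.35487503] 0.11833112414411565
side [ 0.46642355 -0.08068297] 0.09295687856867592
side [0.62630944 0.00580755] 0.13435105311970277
side [0.36097099 0.26223266] 0.08106593424830165
```

Emit:
carry_out:
  steps:
    - [[0,0,0],[0,2,1],0]
    - [[0,0,0],[0,4,3],0]
    - [[0,0,0],[0,4,6],0]
    - [[0,0,0],[0,4,9],0]
    - [[0,0,0],[0,4,12],0]
    - [[0,0,0],[0,4,14],0]
    - [[0,0,0],[0,4,15],0]
    - [[0,0,0],[0,4,15],0]

```text
clock: 3.15
tcp_pos: [0.6349, -0.2033, 0.1109]
orientation: [-0.0, 0.708, 0.706, -0.0]
wrist_force: [-0.8, 0.0, 0.5]
finger_gap: 0.0851
grip_force: 0.0
```

```bash
python3 -c "
from h import *
to((.635,-.205,.110)); c,p,d=look('w2')"
```

```text
t3.15 tcp [ 0.6349 -0.2033  0.1109] q [-0.43  0.54  0.1   1.13 -0.    1.14] gap 0.0851 grip 0.0 F [-0.8  0.   0.5]
turn [-0.1 -0.  -0.2] shift cm [-0.17  0.01  0.09]
```

View pics/w2.png

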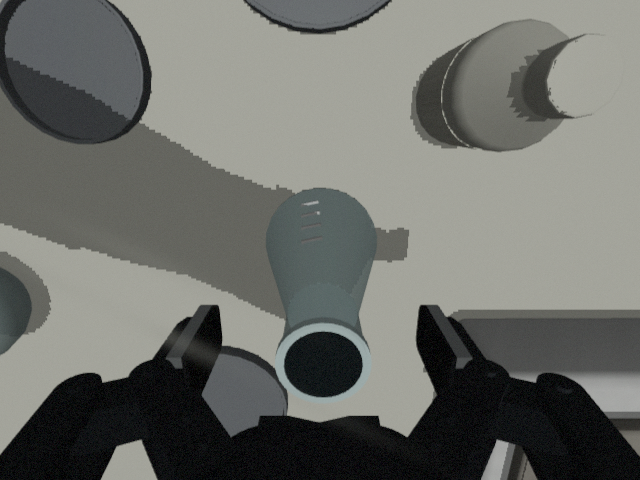

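Flask c's mouth at (323,360) sits centred between the pads, so I'll close and lift.

Emit:
carry_out:
  steps:
    - [[0,0,0],[-0.1,0,0],120]
    - [[0,0,0],[-0.2,0,0],180]
    - [[0,0,0],[-0.2,0,0],220]
    - [[0,0,0],[-0.2,0,0],220]
    - [[0,0,0],[-0.2,0,0],220]
    - [[0,0,0],[-0.2,0,0],220]
    - [[0,0,0],[-0.2,0,0],220]
    - [[0,0,0],[-0.2,0,0],220]
  force: 30

```text
clock: 4.2
tcp_pos: [0.6358, -0.2056, 0.1119]
orientation: [0.001, 0.708, 0.706, 0.0]
wrist_force: [1.6, -0.7, 5.7]
finger_gap: 0.033
grip_force: 30.2
```

Emit:
carry_out:
  steps:
    - [[0,0,0],[0,0,-1.5],220]
    - [[0,0,0],[0,0,-4],220]
    - [[0,0,0],[-2,-1.2,-5],220]
    - [[0,0,0],[-5.5,-3.2,-5],220]
    - [[0,0,0],[-9,-5.2,-5],220]
    - [[0,0,0],[-12.5,-7.2,-5],220]
    - [[0,0,0],[-14.5,-8.3,-5],220]
    - [[0,0,0],[-15,-8.7,-5],220]

```text
clock: 5.2
tcp_pos: [0.5467, -0.3564, 0.161]
orientation: [-0.0, 0.709, 0.705, 0.0]
wrist_force: [-0.3, 0.4, -0.5]
finger_gap: 0.0332
grip_force: 30.0
```

```bash
python3 -c "
from h import *
to((.549,-.356,.117)); c,p,d=look('w3')"
```

```text
t5.20 tcp [ 0.5467 -0.3564  0.161 ] q [-0.7   0.49  0.14  1.22  0.    0.88] gap 0.0332 grip 30.0 F [-0.3  0.4 -0.5]
turn [-0.  -0.  -0.3] shift cm [0.04 0.24 4.4 ]
```

View pics/w3.png

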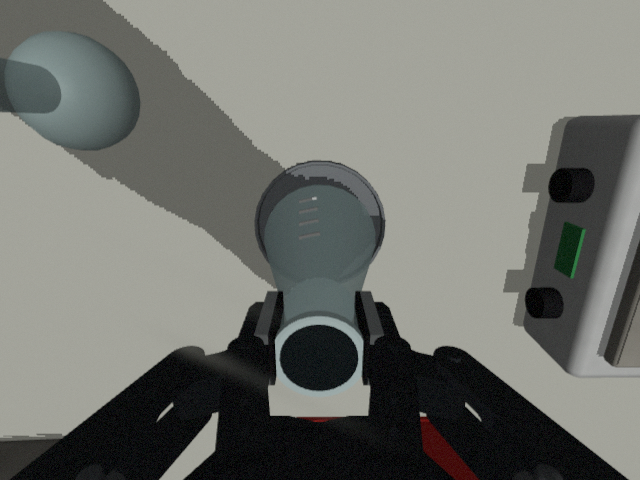

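The flask is held upright over dish C (dish spans columns 256–385), with its foot centred at column 320. I'll lower it.

Emit:
carry_out:
  steps:
    - [[0,0,0],[0,0.1,1.5],220]
    - [[0,0,0],[0,0.1,3],220]
    - [[0,0,0],[0,0.1,3.8],220]
    - [[0,0,0],[0,0.1,4.1],220]
    - [[0,0,0],[0,0.1,4.3],220]
    - [[0,0,0],[0,0.1,4.4],220]
    - [[0,0,0],[0,0.1,4.5],220]
    - [[0,0,0],[0,0.1,4.5],220]

```text
clock: 6.25
tcp_pos: [0.5489, -0.3552, 0.1165]
orientation: [0.0, 0.708, 0.706, 0.0]
wrist_force: [-0.5, 0.1, -0.5]
finger_gap: 0.0333
grip_force: 30.0
```

Emit:
carry_out:
  steps:
    - [[0,0,0],[0,0,0.05],220]
    - [[0,0,0],[0,0,0.1],220]
    - [[0,0,0],[0,0,0.1],220]
    - [[0,0,0],[0,0,0.15],220]
    - [[0,0,0],[0,0,0.15],220]
    - [[0,0,0],[0,0,0.15],220]
    - [[0,0,0],[0,0,0.15],220]
    - [[0,0,0],[0,0,0.15],220]

```text
clock: 7.25
tcp_pos: [0.5491, -0.3553, 0.1159]
orientation: [0.001, 0.708, 0.706, 0.0]
wrist_force: [-0.6, 0.9, 5.3]
finger_gap: 0.0332
grip_force: 30.6
```

Emit:
carry_out:
  steps:
    - [[0,0,0],[0,0,0.1],130]
    - [[0,0,0],[0,0,0.1],60]
    - [[0,0,0],[0,0,0.1],0]
    - [[0,0,0],[0,0,0.1],0]
    - [[0,0,0],[0,0,-1],0]
    - [[0,0,0],[0,0,-5],0]
    - [[0,0,0],[0,0,-11],0]
    - [[0,0,0],[0,0,-14],0]

```text
clock: 8.25
tcp_pos: [0.5497, -0.3557, 0.2597]
orientation: [0.003, 0.708, 0.706, 0.0]
wrist_force: [-0.4, 0.0, -0.3]
finger_gap: 0.0852
grip_force: 0.0
```

```bash
python3 -c "
from h import *
to((.445,.05,.28))"
```

```text
t8.25 tcp [ 0.5497 -0.3557  0.2597] q [-0.7   0.47  0.34  1.44 -0.    0.88] gap 0.0852 grip 0.0 F [-0.4  0.  -0.3]
turn [ 0.3  0.2 -0.2] shift cm [ 40.53 -10.58  -2.23]
```

Emit:
carry_out:
  steps:
    - [[0,0,0],[3,-0.5,-1],0]
    - [[0,0,0],[9,-1.5,-2],0]
    - [[0,0,0],[15,-2,-3],0]
    - [[0,0,0],[21,-3,-3],0]
    - [[0,0,0],[27,-4,-3],0]
    - [[0,0,0],[33,-5,-3],0]
    - [[0,0,0],[37,-5,-3],0]
    - [[0,0,0],[38,-5,-3],0]

```text
clock: 9.25
tcp_pos: [0.4997, 0.0272, 0.286]
orientation: [0.001, 0.707, 0.707, 0.001]
wrist_force: [0.2, -0.0, 0.6]
finger_gap: 0.0855
grip_force: 0.0
```

```bash
python3 -c "
from h import *
to((.445,.088,.14)); c,p,d=look('w4')"
```

```text
t9.25 tcp [0.4997 0.0272 0.286 ] q [-0.11  0.16 -0.02  1.39 -0.    1.46] gap 0.0855 grip 0.0 F [ 0.2 -0.   0.6]
turn [0.1 0.  0. ] shift cm [ 6.09 -5.5  14.59]
```

View pics/w4.png

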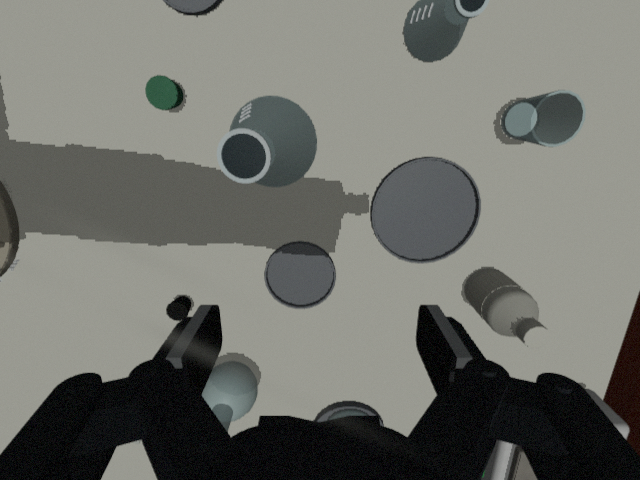

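Flask d's mouth is at (244,156). Dish D spans columns 371–480 and rows 157–262, dish B is centred at (300,274), and flask b's mouth is near (471,2).

```bash
python3 -c "
from h import *
c=dict(np.load('pics/w4.npz'))
print('d',plane(c,(244,156),.175),'D',plane(c,[(371,209),(480,209),(425,157),(425,262)],.012),'B',plane(c,[(265,274),(335,274),(300,241),(300,308)],.012),'b',plane(c,(471,2),.105))
"
```

```text
d [[0.44601828 0.08758117]] D [[ 0.56547815  0.00808436]
 [ 0.70151971  0.00824855]
 [ 0.62645101  0.07158628]
 [ 0.64010343 -0.06336248]] B [[ 0.42889553 -0.08086425]
 [ 0.5220449  -0.08076573]
 [ 0.47621607 -0.03430275]
 [ 0.4746393  -0.13215369]] b [[0.62295241 0.2028915 ]]
```

Emit:
carry_out:
  steps:
    - [[0,0,0],[2,-2,0],0]
    - [[0,0,0],[5,-4.5,1],0]
    - [[0,0,0],[6.1,-5.4,4],0]
    - [[0,0,0],[6.1,-5.4,8],0]
    - [[0,0,0],[6.1,-5.4,11.5],0]
    - [[0,0,0],[6.1,-5.4,14],0]
    - [[0,0,0],[6.1,-5.4,14.7],0]
    - [[0,0,0],[6.1,-5.4,14.7],0]

```text
clock: 10.3
tcp_pos: [0.4466, 0.0855, 0.1381]
orientation: [0.0, 0.709, 0.706, -0.0]
wrist_force: [-0.3, 0.3, -0.4]
finger_gap: 0.0854
grip_force: 0.0
```

Emit:
carry_out:
  steps:
    - [[0,0,0],[0,0,0],120]
    - [[0,0,0],[0,0,0],180]
    - [[0,0,0],[0,0,0],220]
    - [[0,0,0],[0,0,0],220]
    - [[0,0,0],[0,0,0],220]
    - [[0,0,0],[0,0,0],220]
    - [[0,0,0],[0,0,0],220]
    - [[0,0,0],[0,0,0],220]
  force: 35

```text
clock: 11.3
tcp_pos: [0.4464, 0.0863, 0.1385]
orientation: [0.0, 0.708, 0.706, 0.0]
wrist_force: [-2.2, -0.7, 5.0]
finger_gap: 0.0352
grip_force: 34.6
```

```bash
python3 -c "
from h import *
to((.634,.005,.20))"
```

```text
t11.30 tcp [0.4464 0.0863 0.1385] q [ 0.01  0.13 -0.42  1.02 -0.    1.59] gap 0.0352 grip 34.6 F [-2.2 -0.7  5. ]
turn [ 0.1  0.  -0.2] shift cm [-8.08 18.79 -6.14]
```

Emit:
carry_out:
  steps:
    - [[0,0,0],[0,0,-1.5],220]
    - [[0,0,0],[0,0,-4],220]
    - [[0,0,0],[-1,2.3,-5],220]
    - [[0,0,0],[-2.8,6.5,-5],220]
    - [[0,0,0],[-4.8,11,-5],220]
    - [[0,0,0],[-6.6,15.5,-5],220]
    - [[0,0,0],[-7.8,18,-5],220]
    - [[0,0,0],[-8.1,18.8,-5],220]

```text
clock: 12.3
tcp_pos: [0.6351, 0.0038, 0.1873]
orientation: [-0.0, 0.709, 0.706, -0.0]
wrist_force: [-0.2, 0.1, -1.9]
finger_gap: 0.035
grip_force: 36.0
```

```bash
python3 -c "
from h import *
to((.634,.005,.1425)); look('w5')"
```

```text
t12.30 tcp [0.6351 0.0038 0.1873] q [-0.12  0.45  0.13  1.26 -0.    1.45] gap 0.0350 grip 36.0 F [-0.2  0.1 -1.9]
turn [-0.   0.  -0.2] shift cm [ 0.12 -0.11  4.48]
```

View pics/w5.png

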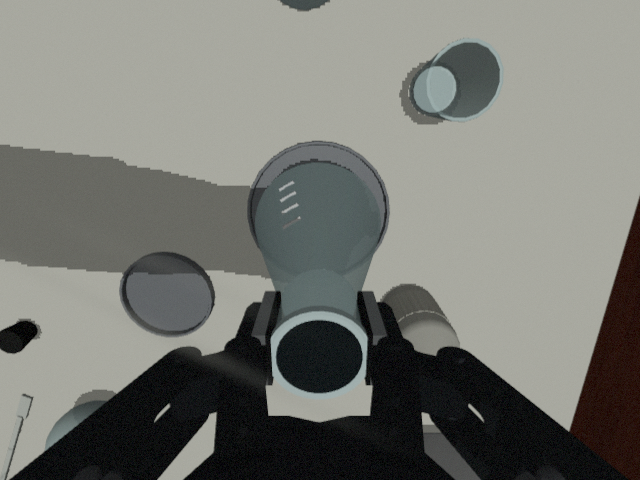

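Flask d hangs centred over dish D (columns 249–388, flask at column 320). Lowering it now.

Emit:
carry_out:
  steps:
    - [[0,0,0],[0,0,1.5],220]
    - [[0,0,0],[0.1,-0.1,3],220]
    - [[0,0,0],[0.1,-0.1,3.8],220]
    - [[0,0,0],[0.1,-0.1,4.2],220]
    - [[0,0,0],[0.1,-0.1,4.4],220]
    - [[0,0,0],[0.1,-0.1,4.5],220]
    - [[0,0,0],[0.1,-0.1,4.6],220]
    - [[0,0,0],[0.1,-0.1,4.6],220]

```text
clock: 13.35
tcp_pos: [0.6332, 0.0056, 0.1426]
orientation: [0.0, 0.708, 0.706, 0.0]
wrist_force: [-1.5, -0.6, 2.9]
finger_gap: 0.0351
grip_force: 36.4
```

Emit:
carry_out:
  steps:
    - [[0,0,0],[0,0,0.05],130]
    - [[0,0,0],[0,0,0.05],60]
    - [[0,0,0],[0,0,0],0]
    - [[0,0,0],[0,0,0],0]
    - [[0,0,0],[0,0,-1],0]
    - [[0,0,0],[0,0,-5],0]
    - [[0,0,0],[0,0,-11],0]
    - [[0,0,0],[0,0,-14],0]

```text
clock: 14.35
tcp_pos: [0.6339, 0.0056, 0.2865]
orientation: [0.002, 0.708, 0.706, 0.002]
wrist_force: [1.2, -0.1, -0.4]
finger_gap: 0.0855
grip_force: 0.0
```

```bash
python3 -c "
from h import *
to((.61,.20,.22))"
```

```text
t14.35 tcp [0.6339 0.0056 0.2865] q [-0.12  0.42  0.34  1.48 -0.    1.46] gap 0.0855 grip 0.0 F [ 1.2 -0.1 -0.4]
turn [ 0.3  0.  -0.2] shift cm [19.44 -2.49  6.62]
```

Emit:
carry_out:
  steps:
    - [[0,0,0],[3,-0.5,0],0]
    - [[0,0,0],[8,-1,0],0]
    - [[0,0,0],[13,-1,0],0]
    - [[0,0,0],[17,-1,1],0]
    - [[0,0,0],[19.4,-1,3],0]
    - [[0,0,0],[19.4,-1,5],0]
    - [[0,0,0],[19.4,-1,6],0]
    - [[0,0,0],[19.4,-1,6],0]

```text
clock: 15.35
tcp_pos: [0.6232, 0.1994, 0.2215]
orientation: [-0.0, 0.708, 0.706, -0.0]
wrist_force: [0.5, -0.7, -0.0]
finger_gap: 0.0852
grip_force: 0.0
```

```bash
python3 -c "
from h import *
to((.623,.203,.073)); look('w6')"
```

```text
t15.35 tcp [0.6232 0.1994 0.2215] q [ 0.19  0.48  0.26  1.36 -0.    1.76] gap 0.0852 grip 0.0 F [ 0.5 -0.7 -0. ]
turn [-0.1  0.  -0.2] shift cm [ 3.700e-01 -1.000e-02  1.485e+01]
```

View pics/w6.png

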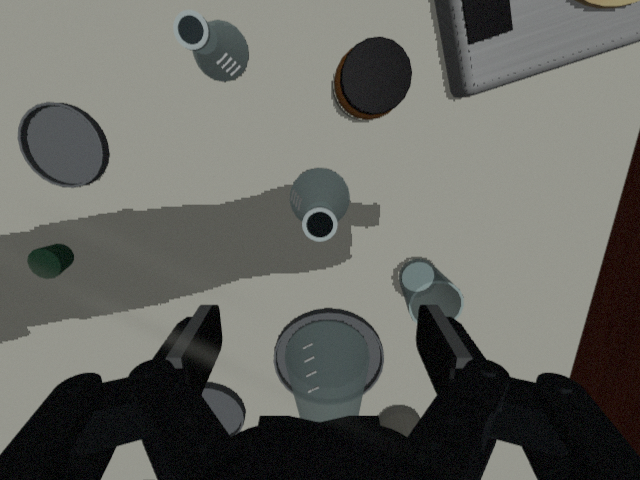

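Flask b's mouth is at (319,224), flask a's mouth at (191,30), and dish A spans columns 20–109 and rows 102–187. Flask d stands in its dish at (328,355).

```bash
python3 -c "
from h import *
c=dict(np.load('pics/w6.npz'))
print('b',plane(c,(319,224),.105),'a',plane(c,(191,30),.085),'A',plane(c,[(20,143),(109,147),(62,102),(67,187)],.012),'jar',plane(c,(376,75),.09))
"
```

```text
b [[0.62349599 0.20697935]] a [[0.53247804 0.34541417]] A [[0.32658448 0.26397299]
 [0.41430958 0.25991048]
 [0.37758994 0.30172837]
 [0.36282955 0.21996759]] jar [[0.66514971 0.31526854]]
```

Emit:
carry_out:
  steps:
    - [[0,0,0],[0.7,0,1],0]
    - [[0,0,0],[0.7,0,4],0]
    - [[0,0,0],[0.7,0,7],0]
    - [[0,0,0],[0.7,0,10],0]
    - [[0,0,0],[0.7,0,12.5],0]
    - [[0,0,0],[0.7,0,14.2],0]
    - [[0,0,0],[0.7,0,14.7],0]
    - [[0,0,0],[0.7,0,14.7],0]

```text
clock: 16.4
tcp_pos: [0.6239, 0.2068, 0.0751]
orientation: [0.0, 0.708, 0.706, 0.0]
wrist_force: [0.4, -0.3, 0.9]
finger_gap: 0.0855
grip_force: 0.0
```

Emit:
carry_out:
  steps:
    - [[0,0,0],[0,0,0],120]
    - [[0,0,0],[0,0,0],180]
    - [[0,0,0],[0,0,0],220]
    - [[0,0,0],[0,0,0],240]
    - [[0,0,0],[0,0,0],240]
    - [[0,0,0],[0,0,0],240]
    - [[0,0,0],[0,0,0],240]
    - [[0,0,0],[0,0,0],240]
  force: 30

```text
clock: 17.4
tcp_pos: [0.6238, 0.2068, 0.0753]
orientation: [0.0, 0.708, 0.706, 0.0]
wrist_force: [-0.9, 0.1, 5.4]
finger_gap: 0.0242
grip_force: 29.9
```

```bash
python3 -c "
from h import *
to((.4755,-.083,.22))"
```

```text
t17.40 tcp [0.6238 0.2068 0.0753] q [ 0.2   0.55  0.02  1.04 -0.    1.77] gap 0.0242 grip 29.9 F [-0.9  0.1  5.4]
turn [ 0.  -0.  -0.2] shift cm [-29.02 -14.73 -14.48]
```

Emit:
carry_out:
  steps:
    - [[0,0,0],[0,0,-1.5],240]
    - [[0,0,0],[0,0,-5],240]
    - [[0,0,0],[0,0,-9],240]
    - [[0,0,0],[-1,-0.5,-12],240]
    - [[0,0,0],[-4,-2,-13],240]
    - [[0,0,0],[-8,-4,-13],240]
    - [[0,0,0],[-12.5,-6.3,-13],240]
    - [[0,0,0],[-17,-8.6,-13],240]

```text
clock: 18.4
tcp_pos: [0.5361, 0.0358, 0.2052]
orientation: [0.0, 0.708, 0.706, -0.0]
wrist_force: [-0.3, -0.9, 0.0]
finger_gap: 0.0243
grip_force: 29.7
```

```bash
python3 -c "
from h import *
to((.4755,-.083,.12))"
```

```text
t18.40 tcp [0.5361 0.0358 0.2052] q [-0.08  0.25 -0.1   1.22 -0.    1.49] gap 0.0243 grip 29.7 F [-0.3 -0.9  0. ]
turn [ 0.   0.  -0.1] shift cm [-11.89  -6.03   8.52]
```

Emit:
carry_out:
  steps:
    - [[0,0,0],[-4,-2,0],240]
    - [[0,0,0],[-8,-4,0],240]
    - [[0,0,0],[-11,-5.5,0],240]
    - [[0,0,0],[-11.9,-6,2],240]
    - [[0,0,0],[-11.9,-6,5],240]
    - [[0,0,0],[-11.9,-6,7.5],240]
    - [[0,0,0],[-11.9,-6,8.5],240]
    - [[0,0,0],[-11.9,-6,8.5],240]

```text
clock: 19.4
tcp_pos: [0.4764, -0.0817, 0.1197]
orientation: [-0.0, 0.708, 0.706, -0.0]
wrist_force: [-0.4, -0.1, -1.6]
finger_gap: 0.024
grip_force: 29.7
```

```bash
python3 -c "
from h import *
to((.4755,-.083,.0793)); look('w7')"
```

```text
t19.40 tcp [ 0.4764 -0.0817  0.1197] q [-0.34  0.2  -0.38  0.98 -0.    1.24] gap 0.0240 grip 29.7 F [-0.4 -0.1 -1.6]
turn [-0.1 -0.  -0.2] shift cm [-0.13 -0.08  4.04]
```

View pics/w7.png

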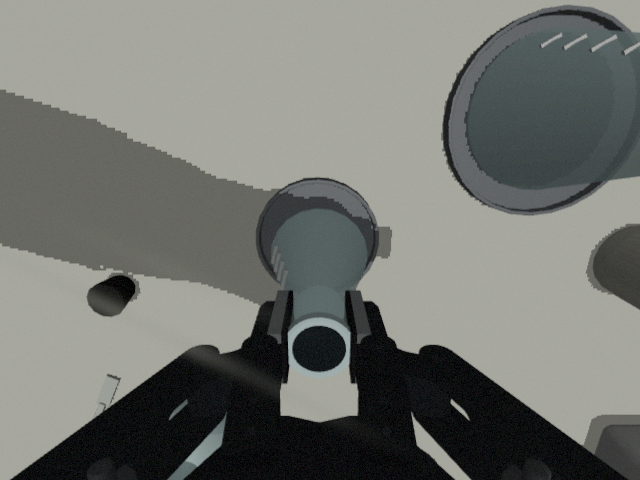

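Flask b hangs centred over dish B (columns 257–378), with the flask at column 320. Lowering it.

Emit:
carry_out:
  steps:
    - [[0,0,0],[-0.1,-0.1,1.5],240]
    - [[0,0,0],[-0.1,-0.1,2.8],240]
    - [[0,0,0],[-0.1,-0.1,3.5],240]
    - [[0,0,0],[-0.1,-0.1,3.8],240]
    - [[0,0,0],[-0.1,-0.1,4],240]
    - [[0,0,0],[-0.1,-0.1,4.1],240]
    - [[0,0,0],[-0.1,-0.1,4.15],240]
    - [[0,0,0],[-0.1,-0.1,4.15],240]

```text
clock: 20.45
tcp_pos: [0.4758, -0.0829, 0.0793]
orientation: [0.0, 0.708, 0.706, 0.0]
wrist_force: [-2.2, 1.4, 5.7]
finger_gap: 0.0244
grip_force: 30.3
```

Emit:
carry_out:
  steps:
    - [[0,0,0],[0,0,0],150]
    - [[0,0,0],[0,0,0],70]
    - [[0,0,0],[0,0,0],0]
    - [[0,0,0],[0,0,0],0]
    - [[0,0,0],[0,0,-1],0]
    - [[0,0,0],[0,0,-5],0]
    - [[0,0,0],[0,0,-11],0]
    - [[0,0,0],[0,0,-14],0]

```text
clock: 21.45
tcp_pos: [0.4768, -0.0832, 0.2222]
orientation: [0.002, 0.708, 0.706, 0.001]
wrist_force: [0.8, -1.6, -0.9]
finger_gap: 0.0855
grip_force: 0.0
```

```bash
python3 -c "
from h import *
to((.532,.345,.20))"
```

```text
t21.45 tcp [ 0.4768 -0.0832  0.2222] q [-0.34  0.14 -0.2   1.23 -0.    1.24] gap 0.0855 grip 0.0 F [ 0.8 -1.6 -0.9]
turn [ 0.3  0.1 -0.2] shift cm [42.84  5.37  2.18]
```

Emit:
carry_out:
  steps:
    - [[0,0,0],[3,0.4,0],0]
    - [[0,0,0],[9,1.1,0],0]
    - [[0,0,0],[15,1.9,0],0]
    - [[0,0,0],[21,2.7,0],0]
    - [[0,0,0],[27,3.4,0],0]
    - [[0,0,0],[33,4.2,1],0]
    - [[0,0,0],[38,4.9,2],0]
    - [[0,0,0],[41,5.4,2.5],0]

```text
clock: 22.45
tcp_pos: [0.5305, 0.3296, 0.193]
orientation: [-0.0, 0.707, 0.707, -0.0]
wrist_force: [0.0, -0.8, 0.8]
finger_gap: 0.0848
grip_force: 0.0
```

```bash
python3 -c "
from h import *
to((.532,.345,.055)); look('w8')"
```

```text
t22.45 tcp [0.5305 0.3296 0.193 ] q [0.43 0.42 0.11 1.26 0.   2.  ] gap 0.0848 grip 0.0 F [ 0.  -0.8  0.8]
turn [-0.  0. -0.] shift cm [ 1.55  0.15 13.8 ]
```

View pics/w8.png

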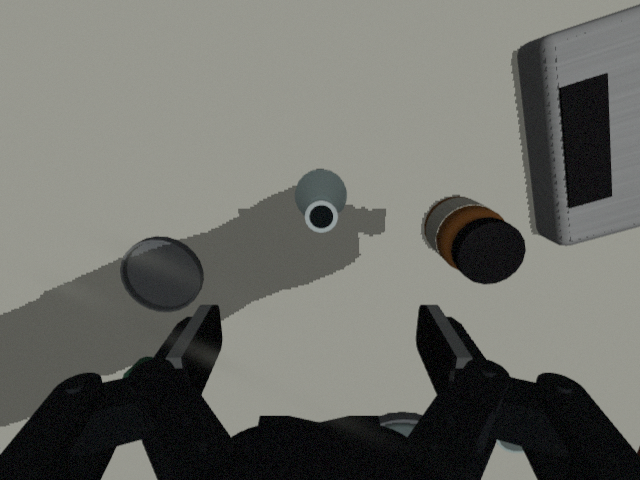

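```bash
python3 -c "
from h import *
c=dict(np.load('pics/w8.npz'))
print('a',plane(c,(321,216),.085),'A',plane(c,[(121,273),(204,275),(161,236),(164,312)],.012),'jar',plane(c,(489,250),.09))
"
```

```text
a [[0.53235677 0.34604043]] A [[0.32622649 0.26542324]
 [0.41180535 0.26322161]
 [0.37354502 0.30574941]
 [0.36404222 0.21953298]] jar [[0.66094442 0.3205643 ]]
```

Emit:
carry_out:
  steps:
    - [[0,0,0],[0.8,0.2,1],0]
    - [[0,0,0],[1.6,0.2,3],0]
    - [[0,0,0],[1.6,0.2,6],0]
    - [[0,0,0],[1.6,0.2,9],0]
    - [[0,0,0],[1.6,0.2,11.5],0]
    - [[0,0,0],[1.6,0.2,13.2],0]
    - [[0,0,0],[1.6,0.2,13.7],0]
    - [[0,0,0],[1.6,0.2,13.7],0]

```text
clock: 23.5
tcp_pos: [0.5333, 0.3428, 0.0566]
orientation: [0.0, 0.708, 0.706, 0.0]
wrist_force: [0.1, 0.4, -0.2]
finger_gap: 0.0854
grip_force: 0.0
```

Emit:
carry_out:
  steps:
    - [[0,0,0],[0,0,0],120]
    - [[0,0,0],[0,0,0],180]
    - [[0,0,0],[0,0,0],220]
    - [[0,0,0],[0,0,0],240]
    - [[0,0,0],[0,0,0],240]
    - [[0,0,0],[0,0,0],240]
    - [[0,0,0],[0,0,0],240]
    - [[0,0,0],[0,0,0],240]
  force: 25

```text
clock: 24.5
tcp_pos: [0.5331, 0.3431, 0.0565]
orientation: [0.0, 0.708, 0.706, 0.0]
wrist_force: [-0.4, 0.9, 3.3]
finger_gap: 0.0209
grip_force: 27.6
```

```bash
python3 -c "
from h import *
to((.369,.263,.12))"
```

```text
t24.50 tcp [0.5331 0.3431 0.0565] q [ 0.45  0.52 -0.08  0.97 -0.    2.02] gap 0.0209 grip 27.6 F [-0.4  0.9  3.3]
turn [ 0.  -0.  -0.2] shift cm [ -8.06 -16.39  -6.36]
```

Emit:
carry_out:
  steps:
    - [[0,0,0],[0,0,-1.5],240]
    - [[0,0,0],[0,0,-4],240]
    - [[0,0,0],[-1,-2,-5],240]
    - [[0,0,0],[-2.8,-5.5,-5],240]
    - [[0,0,0],[-4.8,-9.5,-5],240]
    - [[0,0,0],[-6.8,-13.5,-5],240]
    - [[0,0,0],[-7.9,-15.7,-5],240]
    - [[0,0,0],[-8.2,-16.4,-5],240]

```text
clock: 25.5
tcp_pos: [0.3675, 0.261, 0.1068]
orientation: [0.0, 0.708, 0.706, -0.0]
wrist_force: [-0.2, -0.3, 0.2]
finger_gap: 0.0211
grip_force: 27.3
```

```bash
python3 -c "
from h import *
to((.369,.261,.0605)); look('w9')"
```

```text
t25.50 tcp [0.3675 0.261  0.1068] q [ 0.44  0.16 -0.48  0.94 -0.    2.01] gap 0.0211 grip 27.3 F [-0.2 -0.3  0.2]
turn [-0.   0.  -0.2] shift cm [0.   0.15 4.63]
```

View pics/w9.png

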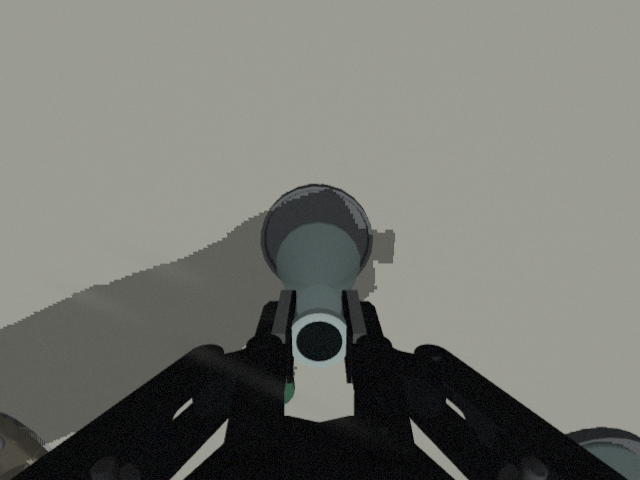

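Flask a hangs over dish A (columns 262–372), with the flask at column 319. Lowering it.

Emit:
carry_out:
  steps:
    - [[0,0,0],[0,0.1,1.5],240]
    - [[0,0,0],[0,0.1,3],240]
    - [[0,0,0],[0,0.1,3.9],240]
    - [[0,0,0],[0,0.1,4.3],240]
    - [[0,0,0],[0,0.1,4.5],240]
    - [[0,0,0],[0,0.1,4.6],240]
    - [[0,0,0],[0,0.1,4.7],240]
    - [[0,0,0],[0,0.1,4.7],240]

```text
clock: 26.55
tcp_pos: [0.3701, 0.2618, 0.0605]
orientation: [0.0, 0.708, 0.706, 0.001]
wrist_force: [-2.5, -0.6, 6.9]
finger_gap: 0.0213
grip_force: 28.2
```

Contact confirmed, so I'll release and retreat.

Emit:
carry_out:
  steps:
    - [[0,0,0],[0,0,0],150]
    - [[0,0,0],[0,0,0],70]
    - [[0,0,0],[0,0,0],0]
    - [[0,0,0],[0,0,0],0]
    - [[0,0,0],[0,0,-1],0]
    - [[0,0,0],[0,0,-5],0]
    - [[0,0,0],[0,0,-11],0]
    - [[0,0,0],[0,0,-15],0]

```text
clock: 27.55
tcp_pos: [0.3703, 0.2618, 0.2126]
orientation: [0.001, 0.708, 0.706, 0.001]
wrist_force: [0.2, 0.6, -0.8]
finger_gap: 0.0853
grip_force: 0.0
```

```bash
python3 -c "
from h import *
p,d=env.read_camera('scene'); cv2.imwrite('pics/end.png',p[...,::-1]); to((0.4,.26,.2))"
```

```text
t27.60 tcp [0.3724 0.2628 0.2172] q [ 0.44  0.08 -0.28  1.2  -0.    2.01] gap 0.0851 grip 0.0 F [0.9 1.  3.5]
turn [ 0.5 -0.2 -0.2] shift cm [-0.28  2.75  1.75]
```

View pics/end.png

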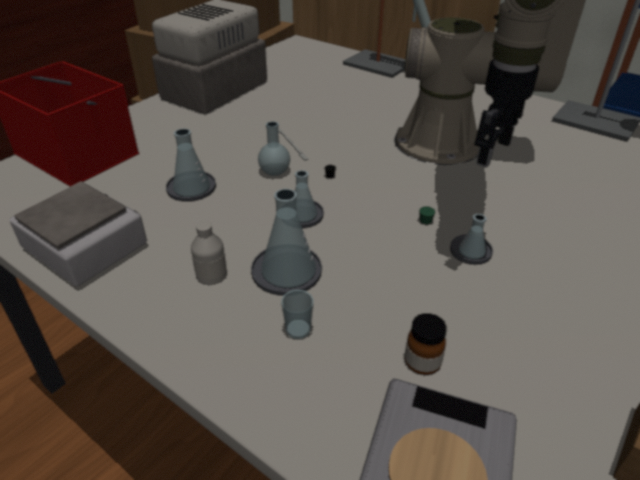

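All four flasks stand in their dishes, with mouths at (183,134), (302,176), (286,197) and (480,219). The round flask and beaker haven't moved. A quick position check comes first, then the hand-in.

```bash
python3 -c "
from h import *
c=env.get_calibration('scene')
for m,h,dd in [((183,134),.149,(191,186)),((302,176),.109,(302,213)),((286,197),.179,(287,269)),((480,219),.089,(471,249))]:
  print(plane(c,m,h)-plane(c,dd,.012))
print(env.hand_in())"
```

```text
[[0.00045595 0.00374376]]
[[0.00173679 0.00336537]]
[[-0.00215998  0.00319269]]
[[0.00091251 0.004014  ]]
the job is handed in; nothing more can be done
None
```

All four conical flasks stand upright in the dishes of their size, each within about 5 mm of the dish centre in the last camera picture; the ball-shaped flask and beaker were not touched, and the job is handed in at about 28 s.

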